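# Push the spacers home in the drilling jig and latch them

## Task

On the plywood drilling jig, push the whole row of four wooden spacer blocks along its channel until the first block is fully home against the metal end stop and no gaps are left in the row. Then push the wooden turn-latch round until it lies fully across the channel behind the last block. Only push with the fingertips: do not lift or tip any block, and leave everything else on the bench and on the jig alone.

Things in the scene. Friction and masses are not known exactly. Their poses are not given: they have to be found in the camera images.
- jig: Plywood jig fixed to the bench; board 12 mm thick, spanning its x -180 to +160, y -60 to +90 mm. Origin at bench level under the channel's middle line; +x runs along the channel to the end stop. Channel floor z = 12 mm; channel 43 mm wide (y +-21.5), open at -x, between fixed battens 12 mm high (tops z = 24 mm), the -y one 24 mm wide, the +y one 12 mm. The latch sits on the -y batten.
- stop_face (a point): Foot of the face, on the channel's middle line at floor level (jig x +140, y 0, z 12 mm), of the fixed aluminium end stop, a block across the channel, 67 mm wide, standing 36 mm above the channel floor. The first block must touch this face.
- spacer1: Loose wooden block 40 x 40 mm, 36 high, about 60 g, dark drill mark on top, standing in the channel with 1.5 mm play either side; number 1 of 4 counted from the end stop (the first). Origin at the centre of its underside. Fully home when its origin is at jig x = 120 mm. The blocks touch at the start, 50 to 100 mm short of home.
- spacer2: Loose wooden block 40 x 40 mm, 36 high, about 60 g, dark drill mark on top, standing in the channel with 1.5 mm play either side; number 2 of 4 counted from the end stop. Origin at the centre of its underside. Fully home when its origin is at jig x = 80 mm. The blocks touch at the start, 50 to 100 mm short of home.
- spacer3: Loose wooden block 40 x 40 mm, 36 high, about 60 g, dark drill mark on top, standing in the channel with 1.5 mm play either side; number 3 of 4 counted from the end stop. Origin at the centre of its underside. Fully home when its origin is at jig x = 40 mm. The blocks touch at the start, 50 to 100 mm short of home.
- spacer4: Loose wooden block 40 x 40 mm, 36 high, about 60 g, dark drill mark on top, standing in the channel with 1.5 mm play either side; number 4 of 4 counted from the end stop (the last; its free end faces jig -x). Origin at the centre of its underside. Fully home when its origin is at jig x = 0 mm. The blocks touch at the start, 50 to 100 mm short of home.
- latch (a joint): Angle (rad) of the latch, a wooden bar swinging level on a pin. 0: points along jig -x, over the batten; negative (to -0.6): swung out, away from the channel; 1.571 (hard stop): closed, points along jig +y across the channel. Closes clockwise seen from above. Starts at -0.45 to 0; light friction (0.03 N m) holds it where left. Closed, it is 4 mm clear of the last block of a row that is home.
- latch_pivot (a point): Point on the upright pin's axis about which the latch turns, at half the latch's height (jig x -33, y -33.5, z 38 mm). Fixed to the jig.
- latch_tip (a point): Middle of the latch's free end, on its top face, 56.5 mm from the pin. The latch bar is 18 mm wide and 24 mm high, from z 26 to 50 mm above the bench, so it passes 2 mm over the battens.
- spare: Bystander, not part of the row: a spare wooden block like the others (40 x 40 x 36 mm), lying turned on the jig's board outside the channel (+y side). Origin: centre of underside.
- tin: Bystander: small open steel tin, 40 mm across, 40 mm high, on the jig's board outside the channel (+y side). Origin: centre of underside.
- drill: Bystander: cordless drill lying on its side, about 260 x 240 x 52 mm. Origin at bench level near the middle of its grip.
- glue: Bystander: white glue bottle, 52 mm across, 130 mm high. Origin: centre of underside.
- screwdriver: Bystander: screwdriver lying on the bench. Origin near its middle, at its underside.
- hammer: Bystander: hammer lying on the bench. Origin near its middle, at its underside.
Things that resemble listed ones, but are neither listed nor needed, are in the scene too. What is shaped like the spacer4 but green or turquoise is not meant.

How it is judged:
By the outcome, as a careful person would: the job done as asked, in the order asked, and still so for the second after the job is handed in, with the robot touching nothing.
It also fails if it takes over 51 s, if anything falls off the work surface, if the arm or the gripper's body presses on something with over 40 N, if the wrist force passes 120 N, or if a joint passes its speed limit or range.

## Robot

A 7-joint arm with a two-finger parallel gripper is mounted at the origin on the work surface. World frame = base frame: x ahead of the robot, y to its left, z up, the work surface at z = 0. Lengths are in mm, angles in rad, forces in N, time in s.
With the tool pointing down it reaches from about 400 to 875 mm from the base axis. Payload 4.4 kg.
Tool frame: the origin (TCP) lies at the very end of the fingers, on their centre line; the grasp point (between the pads) lies 19 mm behind it; z points along the fingers, x is the direction in which the jaws open and shut, and the axes are right-handed (so a half turn about z gives the same grasp; the last joint's range is limited). The gripper opens to 85 mm and grips with 20 to 120 N. Pads are 22 mm wide; open, the fingers measure 114 mm over their backs; the gripper's body (76 mm by 85 mm) begins 54 mm behind the grasp point. The pads swing forward as they close: fully open they stand 13 mm farther back than shut.
Start: joints at [1.05, 0.628, 0.038, 1.517, -0.027, 0.996, -0.02], TCP at [285.562, -583.928, 231.313] pointing down, gripper open.
Joint ranges: [-3.06, 3.06], [-0.37, 2.12], [-1.25, 1.32], [0.18, 2.47], [-1.1, 4.24], [0.23, 1.98], [-2.94, 2.94]. Speed limits (rad/s): [2.57, 2.57, 3.14, 3.14, 3.14, 3.14, 3.14].

## Interface

Orientations are given as [roll, pitch, yaw] about the fixed x, y, z axes, in that order (R = Rz(yaw) Ry(pitch) Rx(roll)).
In Python, from cell import * gives the robot as it stands. The module is installed in compiled form; this text tells all that it offers.
- The arm moves only by the tool play_rows, never from a script. Its argument "targets" is a list of rows, each an object with "slide": the shift along the tool's x, y, z in mm, a list of three; "turn": the turn, a rotation vector about the tool's x, y, z in degrees, a list of three; "hand": the finger opening in mm, from 0 to 85.4. A call has 1 to 5 rows; each row shifts and turns the commanded pose from where the row before left it, along the tool's axes as they then stand; what a row does not reach is not made up. A row lasts 1/8 s, in which the tool goes at most 62.5 mm and 10.7 degrees, less where a joint would pass 70% of its speed; a pose out of reach is approached as far as the arm can. A call is refused whole if a number of a shift passes 62.5 or a number of a turn 10.7, either way. A call with a gripper value outside its range is refused whole. The fingers move at their own pace and stop on an object; the grip force is fixed at half the most. Time passes only in rows, so rows that do not move let the fingers close. It gives the time, the measured TCP pose, the force and the opening at its end, in the units of the state.
- read_state(): the state, without advancing time (a new reading comes with each control period).
- get_image(name): name is "scene" or "top" or "wrist"; returns (picture, depth): 420x560x3 uint8, blue, green, red; 420x560 float32, mm along the optical axis (not along the pixel's ray), 0 where there is no reading.
- calibration(name): a dict with "K" (3x3 intrinsics, pixels), "D" ([k1, k2, p1, p2, k3] as OpenCV has them; the pictures are not rectified), "R" (3x3) and "t" (3): a world point X has camera coordinates R X + t. Camera axes: x right, y down, z forward; pixel columns grow to the right and rows downward; lengths in mm; the calibration is good to about 2 mm. A picture is of the moment at which its call begins: read the wrist's pose just before it. calibration takes no time and is no camera call; for the wrist camera it gives the pose at the moment of the call.
- finish_job(): hands the job in, once; it reports no verdict.
The state is a dict: "clock": time; "qpos": joint angles; "qd": joint speeds; "tau": joint torques, N m; "eef_pos": TCP position; "tool_rot": TCP orientation; "force": force on the tool from outside, world axes, zero at the start; "torque": the same for the moment, N m; "width": finger opening in mm.
Only numpy, scipy, OpenCV 4.12 (cv2) and the standard library are available. Lean on these libraries where they do the work, as an engineer would, in place of code of your own. Each camera call takes 0.05 s, during which the arm holds its last target.

## Working session

There is one attempt and no reset: what is moved stays moved. The work goes in short steps, Python scripts to look and compute and a tool call to move; the robot and the scene stay as the last step left them, time stands still between calls to the robot, and variables do not carry over. Pictures are saved under pics/ and viewed, and the job is handed in when it is done.

Besides the shell and the picture viewer there is one more tool, called after "Call:" as a command line: name --argument value ..., lists and objects as JSON in quotes. play_rows: Moves the arm, as the interface text tells. Its arguments: {"type":"object","properties":{"targets":{"type":"array"}},"required":["targets"]}

```bash
mkdir -p pics; python3 - <<'E'
from cell import *
import cv2,numpy as np,pickle
s=read_state();print(s)
for n in("scene","top"):
    im,d=get_image(n);c=calibration(n)
    cv2.imwrite(f"pics/{n}0.png",im);pickle.dump((im,d,c),open(n+"0.pkl","wb"))
    print(n,c)
E
```

```text
{'clock': 0.0, 'qpos': array([ 1.05020187,  0.62934416,  0.03846157,  1.5183992 , -0.02703033,
        0.99629582, -0.02001373]), 'qd': array([-9.74048461e-04, -9.27419295e-05,  2.40199380e-04,  2.05622409e-03,
       -4.20810737e-04, -1.12207399e-03,  1.59795975e-04]), 'tau': array([ 7.93538456e-04, -5.63397360e+01,  1.22667555e+00, -1.93443775e+01,
        1.10994812e-02,  1.04885155e-02, -1.26559030e-05]), 'eef_pos': array([ 285.27156744, -583.34077452,  230.38074727]), 'tool_rot': array([ 3.14158048e+00,  1.92807494e-03, -1.11604870e+00]), 'force': array([ 0.15062894, -0.27135814,  0.42877535]), 'torque': array([ 0.03026891, -0.00781124,  0.02508328]), 'width': 85.39494751086448}
scene {'K': array([[473.0283781 ,   0.        , 276.75837192],
       [  0.        , 473.0283781 , 210.30863469],
       [  0.        ,   0.        ,   1.        ]]), 'D': array([-0.08453805,  0.        ,  0.        ,  0.        ,  0.        ]), 'R': array([[ 0.41607885,  0.90930212,  0.00693158],
       [ 0.73663231, -0.33257961, -0.5888664 ],
       [-0.53315216,  0.25012088, -0.80820067]]), 't': array([-233.875492  , -352.13882636, 1516.30576827])}
top {'K': array([[413.28461134,   0.        , 282.65527396],
       [  0.        , 413.28461134, 203.62119927],
       [  0.        ,   0.        ,   1.        ]]), 'D': array([0.02219689, 0.        , 0.        , 0.        , 0.        ]), 'R': array([[ 0.0165238 , -0.99967389, -0.01946986],
       [-0.98506435, -0.01293825, -0.1716998 ],
       [ 0.1713919 ,  0.02201619, -0.9849569 ]]), 't': array([   1.34059589,  535.97844763, 1273.05434684])}
```

View pics/scene0.png

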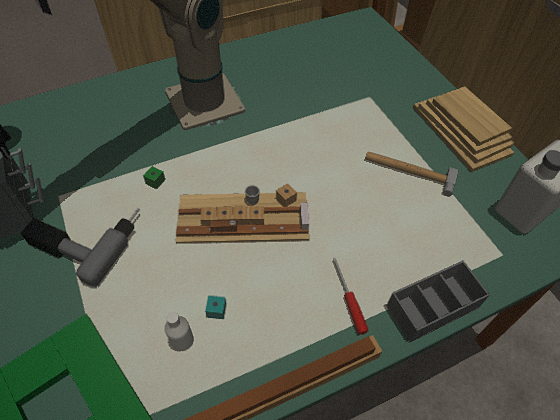

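View pics/top0.png

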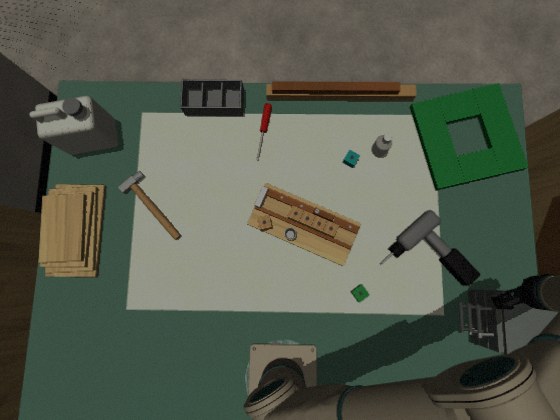

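The scene view shows the jig at (243,218), with the stop at its right end (305,216). In the top view the stop is at (262,197) and the four-block row runs (296,213) to (332,228). Could be mistaken for row blocks: spare (264,223), turquoise (351,158), green (360,293). I'll zoom in.

```bash
python3 - <<'E'
import cv2,pickle
for n,(x0,y0,w,h) in {"top":(240,175,130,97),"scene":(165,175,160,80)}.items():
    im,d,c=pickle.load(open(n+"0.pkl","rb"))
    k=6 if n=="top" else 5
    cv2.imwrite(f"pics/{n}0z.png",cv2.resize(im[y0:y0+h,x0:x0+w],None,fx=k,fy=k,interpolation=cv2.INTER_CUBIC))
E
```

```text
(no output)
```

View pics/top0z.png

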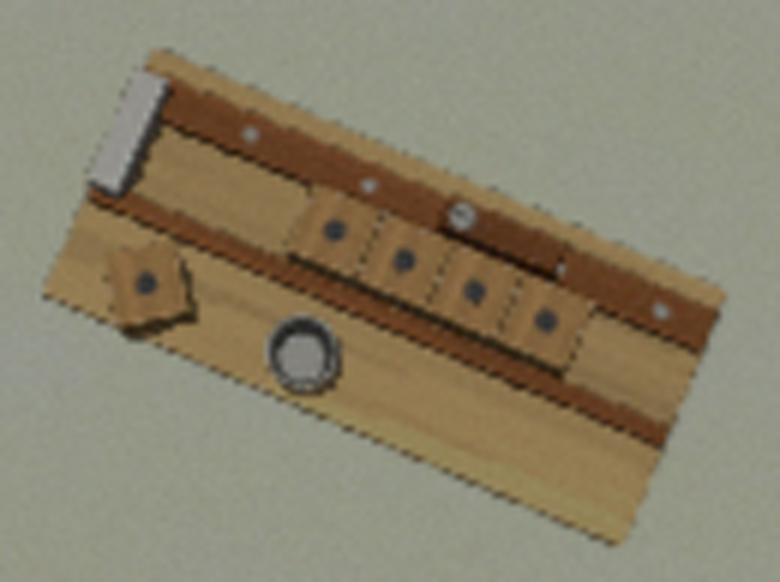

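View pics/scene0z.png

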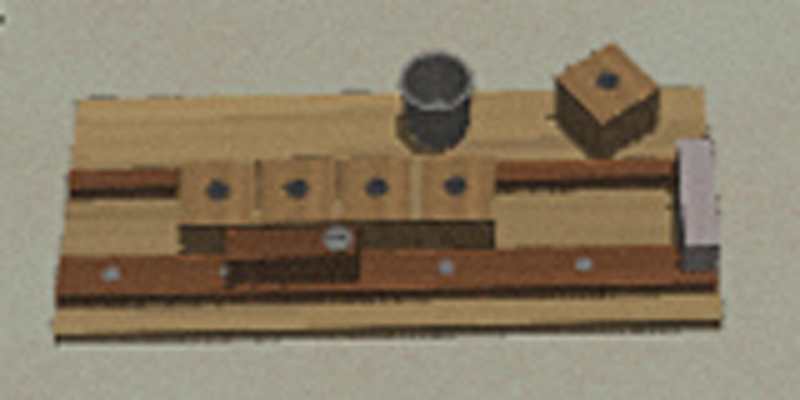

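```bash
cat > h.py <<'E'
import cv2,pickle,numpy as np
from scipy.optimize import least_squares
def proj(c,P):
    return cv2.projectPoints(np.asarray(P,float),cv2.Rodrigues(c["R"])[0],c["t"],c["K"],c["D"])[0][:,0]
def unz(c,uv,z):
    p=cv2.undistortPoints(np.array(uv,float).reshape(-1,1,2),c["K"],c["D"])[:,0]
    r=np.c_[p,np.ones(len(p))]@c["R"]; o=-c["R"].T@c["t"]
    return o+r*((z-o[2])/r[:,2])[:,None]
def j2w(q,P):
    P=np.atleast_2d(np.asarray(P,float));c,s=np.cos(q[2]),np.sin(q[2])
    return np.c_[q[0]+c*P[:,0]-s*P[:,1],q[1]+s*P[:,0]+c*P[:,1],P[:,2]]
def w2j(q,P):
    P=np.atleast_2d(np.asarray(P,float));c,s=np.cos(q[2]),np.sin(q[2]);d=P[:,:2]-np.array(q[:2])
    return np.c_[c*d[:,0]+s*d[:,1],-s*d[:,0]+c*d[:,1],P[:,2]]
E
cat > fit.py <<'E'
from h import *
T=pickle.load(open("top0.pkl","rb"));S=pickle.load(open("scene0.pkl","rb"))
J=[(160,-60,12),(-180,-60,12),(-180,90,12),(160,90,12)]
zt=np.array([(160,50),(725,293),(618,545),(43,295)]);ut=(zt+.5)/6-.5+[240,175]
zs=np.array([(720,322),(55,335),(77,100),(705,87)]);us=(zs+.5)/5-.5+[165,175]
w=unz(T[2],ut,12);print(w.round(1));print(unz(S[2],us,12).round(1))
def f(q,a=1,b=1): return np.r_[a*(proj(T[2],j2w(q,J))-ut).ravel(),b*(proj(S[2],j2w(q,J))-us).ravel()]
q0=[w[:,0].mean(),w[:,1].mean(),1.9]
for a,b in((1,0),(0,1),(1,1)):
    r=least_squares(f,q0,args=(a,b));print(r.x.round(4),r.fun.round(1))
q=r.x;np.save("q.npy",q)
m=np.array([(336,231),(404,260),(474,292),(546,321),(463,215),(561,269)]);mt=(m+.5)/6-.5+[240,175]
print("marks top",w2j(q,unz(T[2],mt[:4],48)).round(1));print("pivot,latch",w2j(q,unz(T[2],mt[4:],50)).round(1))
m=np.array([(456,186),(377,187),(296,188),(218,189),(338,238),(225,238)]);ms=(m+.5)/5-.5+[165,175]
print("marks scene",w2j(q,unz(S[2],ms[:4],48)).round(1));print("pivot,tip",w2j(q,unz(S[2],ms[4:],50)).round(1))
E
python3 fit.py
```

```text
[[ 610.7   65.5   12. ]
 [ 480.2 -242.6   12. ]
 [ 344.8 -183.9   12. ]
 [ 473.9  125.8   12. ]]
[[ 615.1   64.2   12. ]
 [ 484.2 -244.8   12. ]
 [ 344.7 -188.6   12. ]
 [ 476.6  125.1   12. ]]
[495.2343 -55.346    1.1708] [-0.9 -0.6  0.6 -0.1  0.7  0.8 -0.4 -0.2  0.  -0.  -0.  -0.   0.  -0.
  0.  -0. ]
[497.7868 -57.6384   1.1712] [-0.  -0.   0.  -0.   0.   0.   0.  -0.   0.8 -0.2 -0.9 -0.1  0.1  0.
 -0.   0.2]
[496.5023 -56.6454   1.1711] [-0.5 -1.   1.  -0.5  1.1  0.4  0.  -0.6  1.  -0.7 -0.7 -0.6  0.3 -0.5
  0.1 -0.3]
marks top [[ 26.    1.   48. ]
 [-13.    0.8  48. ]
 [-53.4   1.6  48. ]
 [-93.9   0.6  48. ]]
pivot,latch [[-32.1 -33.4  50. ]
 [-90.4 -27.7  50. ]]
marks scene [[ 25.3  -0.1  48. ]
 [-14.7   0.2  48. ]
 [-55.8   0.6  48. ]
 [-95.3   0.9  48. ]]
pivot,tip [[-33.5 -32.1  50. ]
 [-89.9 -30.8  50. ]]
```

Row: block 1 centre is at jig x ≈ +25.7 and block 4 at ≈ -94.6, so the free end is at -114.6 and the push is about 94 mm. The latch is at ≈ 0 rad, with its tip at (225,238) in the zoomed scene view. The row was chosen by its place in the channel. The spare and the two coloured blocks are outside it. I'll turn the tool so that tool y = jig -x and tool x = jig -y, and close the fingers.

Call:
play_rows --targets '[{"slide":[0,0,0],"turn":[0,0,-10.3],"hand":0},{"slide":[0,0,0],"turn":[0,0,-10.3],"hand":0},{"slide":[0,0,0],"turn":[0,0,-10.2],"hand":0},{"slide":[0,0,0],"turn":[0,0,-10.2],"hand":0},{"slide":[0,0,0],"turn":[0,0,0],"hand":0}]'

```text
clock: 0.72
eef_pos: [285.3, -583.7, 230.8]
tool_rot: [-3.141, 0.0, -0.402]
force: [0.3, -0.2, -0.1]
width: 0.0
```

```bash
cat > st.py <<'E'
from h import *
from cell import *
import sys
q=np.load("q.npy");s=read_state()
p=s["eef_pos"];j=w2j(q,p)[0]
print("clock",round(s["clock"],2),"jig",j.round(1),"rpy-deg",np.degrees(s["tool_rot"]).round(2),"yaw err",round(np.degrees(s["tool_rot"][2]-(q[2]-np.pi/2)),2),"F",s["force"].round(1),"w",round(s["width"],1))
if len(sys.argv)>3:
    t=np.array([float(a) for a in sys.argv[1:4]]);d=j2w(q,t)[0]-p
    y=s["tool_rot"][2];c,k=np.cos(y),np.sin(y)
    print("slide",np.array([c*d[0]+k*d[1],k*d[0]-c*d[1],-d[2]]).round(1))
E
python3 st.py -148 0 150
```

```text
clock 0.72 jig [-567.7  -10.5  230.8] rpy-deg [-1.7994e+02  3.0000e-02 -2.3060e+01] yaw err -0.16 F [ 0.3 -0.2 -0.1] w 0.0
slide [ -11.7 -419.7   80.8]
```

Call:
play_rows --targets '[{"slide":[-1.5,-52,0],"turn":[0,0,0],"hand":0},{"slide":[-1.5,-52,0],"turn":[0,0,0],"hand":0},{"slide":[-1.5,-52,0],"turn":[0,0,0],"hand":0},{"slide":[-1.5,-52,0],"turn":[0,0,0],"hand":0},{"slide":[-1.5,-52,0],"turn":[0,0,0],"hand":0}]'

```text
clock: 1.35
eef_pos: [380.5, -339.9, 231.4]
tool_rot: [-3.142, -0.0, -0.405]
force: [1.1, 0.9, -0.3]
width: -0.1
```

Call:
play_rows --targets '[{"slide":[-1.5,-52,25],"turn":[0,0,0],"hand":0},{"slide":[-1.5,-52,25],"turn":[0,0,0],"hand":0},{"slide":[-1,-51,25],"turn":[0,0,0],"hand":0},{"slide":[0,0,0],"turn":[0,0,0],"hand":0}]'

```text
clock: 1.85
eef_pos: [437.4, -192.1, 154.9]
tool_rot: [-3.14, 0.004, -0.395]
force: [0.7, -0.8, 0.2]
width: 0.1
```

```bash
python3 st.py -148 0 80; python3 - <<'E'
from h import *
from cell import *
for n in("scene","top","wrist"):
    c=calibration(n);im,d=get_image(n);pickle.dump((im,d,c),open(n+"1.pkl","wb"))
    if n=="scene": im=cv2.resize(im[140:260,150:350],None,fx=4,fy=4,interpolation=cv2.INTER_CUBIC)
    if n=="top": im=cv2.resize(im[160:290,220:390],None,fx=4,fy=4,interpolation=cv2.INTER_CUBIC)
    cv2.imwrite(f"pics/{n}1.png",im)
E
```

```text
clock 1.85 jig [-147.8    1.7  154.9] rpy-deg [-179.88    0.2   -22.65] yaw err 0.25 F [ 0.7 -0.8  0.2] w 0.1
slide [ 1.7  0.2 74.9]
```

View pics/scene1.png

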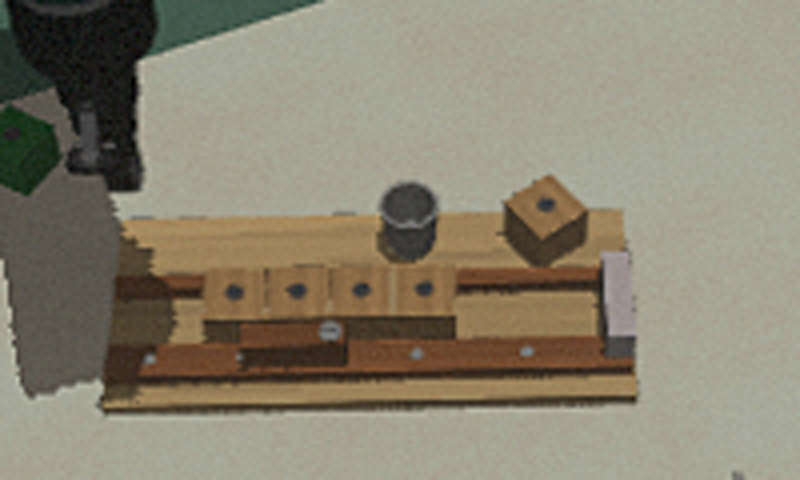

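View pics/wrist1.png

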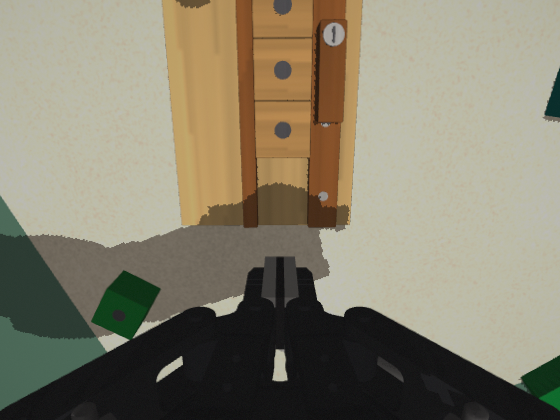

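The wrist view shows the fingertips at (280,260), blocks 4, 3 and 2 with marks at (282,130), (282,70) and (283,5), and the latch pin at (333,34) with its tip at (326,123). I'll check the jig frame from this closer view.

```bash
python3 - <<'E'
from h import *
im,d,c=pickle.load(open("wrist1.pkl","rb"));q=np.load("q.npy")
print("corners -180,(-60/90)",w2j(q,unz(c,[(350,224),(182,226)],12)).round(1))
print("batten -x ends (inner) z24",w2j(q,unz(c,[(257,227),(308,227)],24)).round(1))
print("marks",w2j(q,unz(c,[(282,130),(282.5,70),(283,5)],48)).round(1))
print("b4 free end",w2j(q,unz(c,[(257,157),(309,157)],48)).round(1))
print("pin, tip L,R",w2j(q,unz(c,[(333.5,34.5),(316,122),(342,123)],50)).round(1))
E
python3 st.py -148 0 80
```

```text
corners -180,(-60/90) [[-179.9  -62.8   12. ]
 [-181.7   86.5   12. ]]
batten -x ends (inner) z24 [[-178.3   18.9   24. ]
 [-178.3  -24.6   24. ]]
marks [[-95.8  -2.2  48. ]
 [-55.7  -2.5  48. ]
 [-16.   -2.8  48. ]]
b4 free end [[-115.1   16.    48. ]
 [-115.1  -22.    48. ]]
pin, tip L,R [[-33.9 -36.1  50. ]
 [-90.2 -26.2  50. ]
 [-90.8 -44.5  50. ]]
clock 2.0 jig [-153.7    0.   156.5] rpy-deg [ 1.7995e+02 -2.0000e-02 -2.3100e+01] yaw err -0.2 F [ 0.5 -0.2  0.7] w -0.0
slide [ 0.  -5.7 76.5]
```

```bash
python3 st.py; python3 st.py; python3 - <<'E'
from h import *
from cell import *
s=read_state();print(s["eef_pos"],s["qd"].round(3))
c=calibration("wrist");print(proj(c,[s["eef_pos"]]), -c["R"].T@c["t"]-s["eef_pos"], c["R"])
E
```

```text
clock 2.0 jig [-153.7    0.   156.5] rpy-deg [ 1.7995e+02 -2.0000e-02 -2.3100e+01] yaw err -0.2 F [ 0.5 -0.2  0.7] w -0.0
clock 2.0 jig [-153.7    0.   156.5] rpy-deg [ 1.7995e+02 -2.0000e-02 -2.3100e+01] yaw err -0.2 F [ 0.5 -0.2  0.7] w -0.0
[ 436.63636321 -198.25795197  156.50291835] [ 0.026 -0.008  0.006 -0.005  0.002 -0.     0.004]
[[277.6730387  273.17371052]] [ 30.0737573   68.37412635 142.28392615] [[ 9.20000013e-01 -3.91918309e-01  1.25207042e-04]
 [-3.74440484e-01 -8.78877646e-01  2.95581473e-01]
 [-1.15733749e-01 -2.71981841e-01 -9.55317527e-01]]
```

View pics/top1.png

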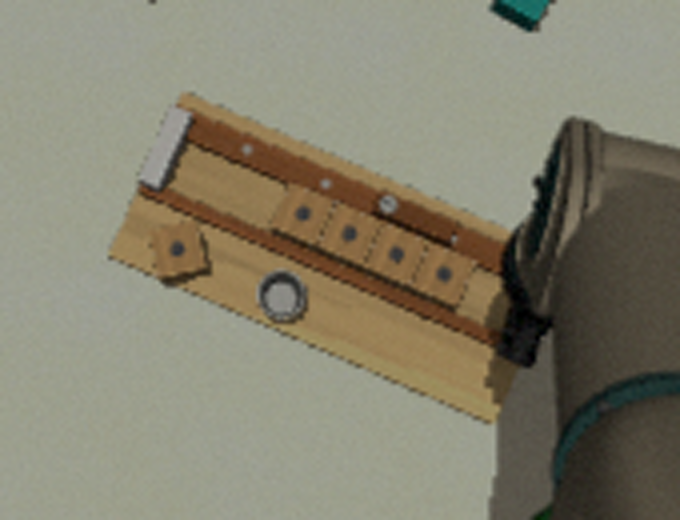

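Call:
play_rows --targets '[{"slide":[1,0,30],"turn":[0,0,0],"hand":0},{"slide":[0,0,30],"turn":[0,0,0],"hand":0},{"slide":[0,0,0],"turn":[0,0,0],"hand":0},{"slide":[0,0,0],"turn":[0,0,0],"hand":0}]'

```text
clock: 2.5
eef_pos: [438.0, -198.9, 97.3]
tool_rot: [3.141, -0.002, -0.403]
force: [0.6, 0.4, 0.1]
width: 0.1
```

```bash
cat > wp.py <<'E'
from h import *
from cell import *
import sys
n=sys.argv[1];k=sys.argv[2]
c=calibration(n);s=read_state();im,d=get_image(n);pickle.dump((im,d,c,s),open(n+k+".pkl","wb"))
if n=="scene": im=cv2.resize(im[140:260,150:350],None,fx=4,fy=4,interpolation=cv2.INTER_CUBIC)
if n=="top": im=cv2.resize(im[160:290,220:390],None,fx=4,fy=4,interpolation=cv2.INTER_CUBIC)
cv2.imwrite(f"pics/{n}{k}.png",im)
E
python3 st.py -148 -1.5 20;python3 wp.py wrist 2
```

```text
clock 2.5 jig [-153.8   -1.5   97.3] rpy-deg [ 1.7998e+02 -9.0000e-02 -2.3080e+01] yaw err -0.18 F [0.6 0.4 0.1] w 0.1
slide [ 0.  -5.8 77.3]
```

View pics/wrist2.png

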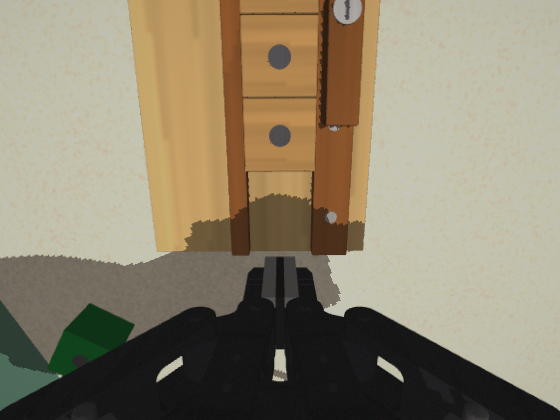

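Fingertips at (280,258) line up with block 4's mark (280,135) and the channel centre (281). Descending to z ≈ 19.

Call:
play_rows --targets '[{"slide":[0,0,30],"turn":[0,0,0],"hand":0},{"slide":[0,0,30],"turn":[0,0,0],"hand":0},{"slide":[0,0,18],"turn":[0,0,0],"hand":0},{"slide":[0,0,0],"turn":[0,0,0],"hand":0},{"slide":[0,-8,0],"turn":[0,0,0],"hand":0}]'

```text
clock: 3.18
eef_pos: [441.5, -191.1, 19.5]
tool_rot: [3.141, -0.002, -0.402]
force: [-0.8, -1.0, -0.8]
width: 0.1
```

```bash
python3 st.py -128 -1.5 19;python3 wp.py wrist 3
```

```text
clock 3.17 jig [-145.3   -1.6   19.5] rpy-deg [ 1.7999e+02 -1.2000e-01 -2.3050e+01] yaw err -0.14 F [-0.8 -1.  -0.8] w 0.1
slide [ -0.2 -17.3   0.5]
```

View pics/wrist3.png

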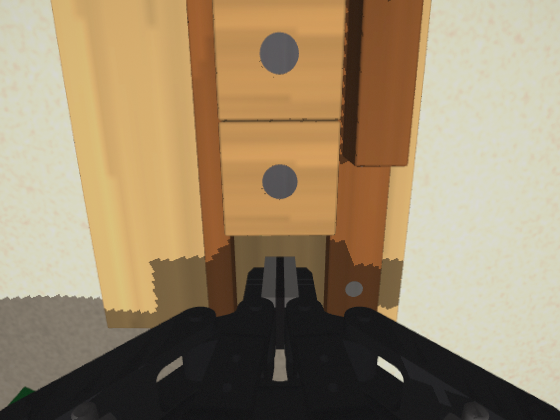

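```bash
python3 - <<'E'
from h import *
im,d,c,s=pickle.load(open("wrist3.pkl","rb"));q=np.load("q.npy")
for u,v in[(280,275),(262,275),(300,275),(310,280),(325,310),(345,315),(357,317),(370,325),(400,345),(450,370)]:
    z=d[v,u]
    p=cv2.undistortPoints(np.array([[[u,v]]],float),c["K"],c["D"])[0,0]
    X=c["R"].T@(np.r_[p,1]*z-c["t"]);print(u,v,round(float(z)),w2j(q,X)[0].round(1))
E
```

```text
280 275 134 [-134.4   -2.7   41.6]
262 275 143 [-138.8    4.8   33.3]
300 275 143 [-138.7  -11.    33.5]
310 280 139 [-138.8  -14.8   37.7]
325 310 163 [-164.5  -24.1   20.2]
345 315 107 [-134.  -23.   69.]
357 317 105 [-133.3  -26.3   71.1]
370 325 103 [-134.2  -29.7   73.9]
400 345 94 [-134.   -35.6   83.3]
450 370 84 [-133.5  -44.7   93.4]
```

Clear of the latch: the knuckles start at z ≈ 69 and the latch top is at 50. Finger front face is 11 mm ahead of the TCP, so contact should be at about -126 and home at about -31. Pushing.

Call:
play_rows --targets '[{"slide":[0,-8,0],"turn":[0,0,0],"hand":0},{"slide":[0,-6,0],"turn":[0,0,0],"hand":0},{"slide":[0,-5,0],"turn":[0,0,0],"hand":0},{"slide":[0,-5,0],"turn":[0,0,0],"hand":0},{"slide":[0,-5,0],"turn":[0,0,0],"hand":0}]'

```text
clock: 3.85
eef_pos: [451.9, -164.1, 18.4]
tool_rot: [3.141, 0.0, -0.401]
force: [-1.4, -3.1, 2.4]
width: -0.2
```

```bash
python3 st.py -31 -1.5 19;python3 wp.py wrist 4
```

```text
clock 3.85 jig [-116.3   -0.7   18.4] rpy-deg [179.95   0.   -23.  ] yaw err -0.1 F [-1.4 -3.1  2.4] w -0.2
slide [  0.7 -85.3  -0.6]
```

View pics/wrist4.png

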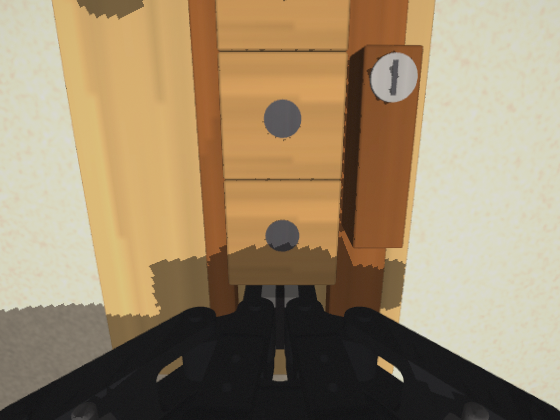

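Block 4's free edge (row 285) is now against the fingers and the row is tight and moving, with about 3 N of force. Continuing at 5 mm per row.

Call:
play_rows --targets '[{"slide":[0.3,-6,0],"turn":[0,0,0],"hand":0},{"slide":[0.2,-6,0],"turn":[0,0,0],"hand":0},{"slide":[0,-6,0],"turn":[0,0,0],"hand":0},{"slide":[0,-6,0],"turn":[0,0,0],"hand":0},{"slide":[0,-6,0],"turn":[0,0,0],"hand":0}]'

```text
clock: 4.53
eef_pos: [464.4, -135.8, 18.3]
tool_rot: [-3.142, 0.0, -0.4]
force: [-1.7, -2.9, 1.5]
width: -0.1
```

```bash
python3 st.py -31 -1.5 19
```

```text
clock 4.53 jig [-85.4  -1.2  18.3] rpy-deg [-180.      0.    -22.94] yaw err -0.04 F [-1.7 -2.9  1.5] w -0.1
slide [  0.3 -54.4  -0.7]
```

Call:
play_rows --targets '[{"slide":[0,-6,0],"turn":[0,0,0],"hand":0},{"slide":[0,-6,0],"turn":[0,0,0],"hand":0},{"slide":[0,-6,0],"turn":[0,0,0],"hand":0},{"slide":[0,-5,0],"turn":[0,0,0],"hand":0},{"slide":[0,-5,0],"turn":[0,0,0],"hand":0}]'

```text
clock: 5.15
eef_pos: [475.3, -110.1, 18.4]
tool_rot: [3.142, -0.0, -0.401]
force: [-2.0, -2.5, 3.0]
width: -0.1
```

```bash
python3 st.py -31 -1.5 19;python3 wp.py wrist 5;python3 wp.py top 5
```

```text
clock 5.15 jig [-57.5  -1.3  18.4] rpy-deg [180.    -0.   -22.95] yaw err -0.05 F [-2.  -2.5  3. ] w -0.1
slide [  0.2 -26.5  -0.6]
```

View pics/wrist5.png

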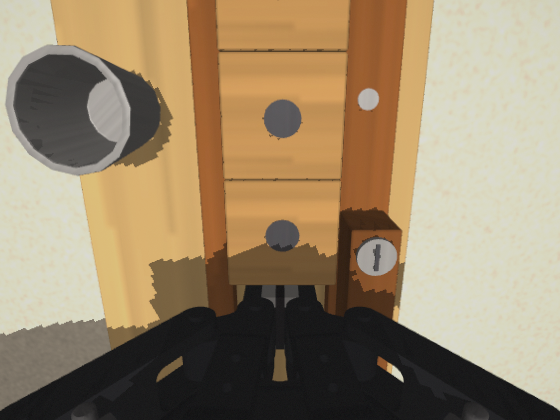

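View pics/top5.png

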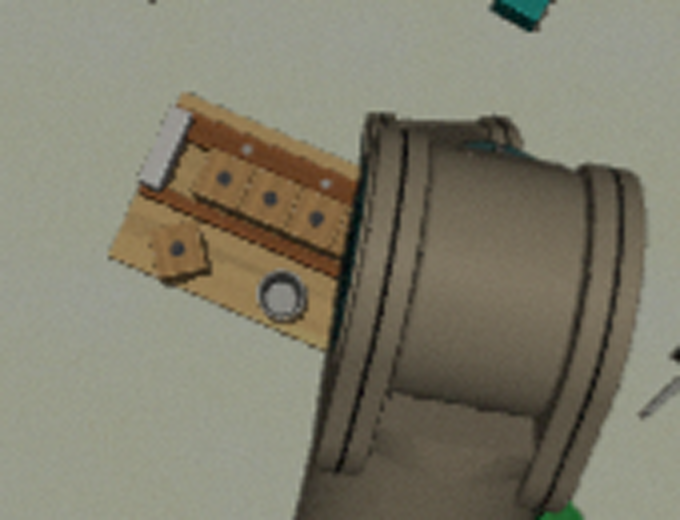

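The row is tight, with the free edge at row 285 as before. In the top view spacer 1's mark (224,178) is still short of the stop. About 26 mm left.

Call:
play_rows --targets '[{"slide":[0,-5,0],"turn":[0,0,0],"hand":0},{"slide":[0,-5,0],"turn":[0,0,0],"hand":0},{"slide":[0,-5,0],"turn":[0,0,0],"hand":0},{"slide":[0,-4,0],"turn":[0,0,0],"hand":0},{"slide":[0,-2,0],"turn":[0,0,0],"hand":0}]'

```text
clock: 5.88
eef_pos: [483.5, -90.5, 18.2]
tool_rot: [-3.141, 0.0, -0.4]
force: [-0.3, -1.5, -0.4]
width: 0.4
```

```bash
python3 st.py -31 -1.5 19
```

```text
clock 5.88 jig [-36.2  -1.2  18.2] rpy-deg [-1.7998e+02  1.0000e-02 -2.2910e+01] yaw err -0.01 F [-0.3 -1.5 -0.4] w 0.4
slide [ 0.3 -5.2 -0.8]
```

Call:
play_rows --targets '[{"slide":[0,-2,0],"turn":[0,0,0],"hand":0},{"slide":[0,-2,0],"turn":[0,0,0],"hand":0},{"slide":[0,-1,0],"turn":[0,0,0],"hand":0}]'

```text
clock: 6.25
eef_pos: [485.3, -86.3, 18.3]
tool_rot: [-3.142, 0.0, -0.4]
force: [-1.0, -1.0, -0.9]
width: -0.0
```

```bash
python3 st.py -31 -1.5 19
```

```text
clock 6.25 jig [-31.7  -1.2  18.3] rpy-deg [-180.      0.    -22.94] yaw err -0.04 F [-1.  -1.  -0.9] w -0.0
slide [ 0.3 -0.7 -0.7]
```

Continue in 1.5 mm steps until the force shows contact with the stop.

Call:
play_rows --targets '[{"slide":[0,-1.5,0],"turn":[0,0,0],"hand":0},{"slide":[0,-1.5,0],"turn":[0,0,0],"hand":0}]'

```text
clock: 6.5
eef_pos: [485.4, -85.9, 18.3]
tool_rot: [3.139, 0.001, -0.403]
force: [-1.6, -9.4, 0.1]
width: -0.1
```

```bash
python3 st.py;python3 wp.py wrist 6;python3 wp.py top 6;python3 wp.py scene 6; python3 st.py
```

```text
clock 6.5 jig [-31.3  -1.2  18.3] rpy-deg [ 1.7983e+02  5.0000e-02 -2.3070e+01] yaw err -0.17 F [-1.6 -9.4  0.1] w -0.1
clock 6.65 jig [-31.3  -1.1  18.3] rpy-deg [ 1.7984e+02  5.0000e-02 -2.3080e+01] yaw err -0.18 F [-2.3 -7.1  0.6] w -0.1
```

View pics/wrist6.png

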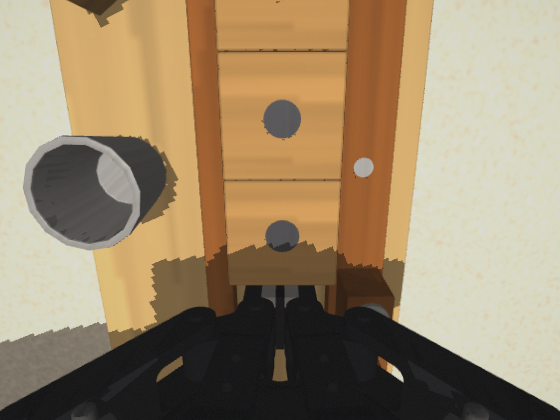

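View pics/top6.png

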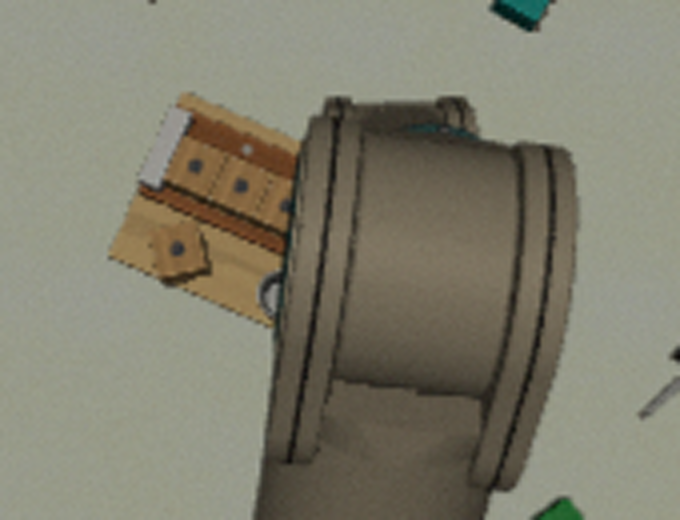

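View pics/scene6.png

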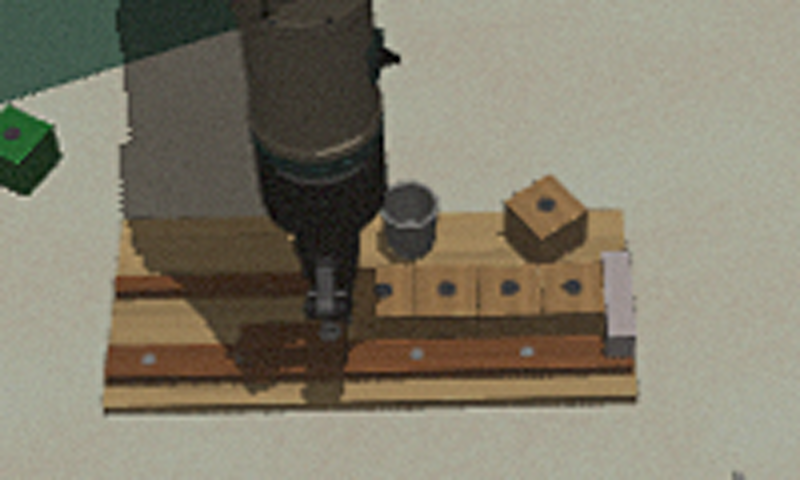

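Contact with the stop: the force rose to 9 N and the TCP moved only 0.4 mm for 3 mm commanded. In the scene view block 1 (572,287) is flush with the stop. One firmer squeeze, then back off.

Call:
play_rows --targets '[{"slide":[0,-1.5,0],"turn":[0,0,0],"hand":0},{"slide":[0,-1.5,0],"turn":[0,0,0],"hand":0},{"slide":[0,0,0],"turn":[0,0,0],"hand":0}]'

```text
clock: 7.02
eef_pos: [485.3, -85.9, 18.3]
tool_rot: [3.135, 0.002, -0.406]
force: [-4.1, -12.7, 2.0]
width: -0.4
```

```bash
python3 st.py
```

```text
clock 7.03 jig [-31.3  -1.1  18.3] rpy-deg [ 1.7964e+02  9.0000e-02 -2.3240e+01] yaw err -0.33 F [ -4.1 -12.7   2. ] w -0.4
```

Call:
play_rows --targets '[{"slide":[0,4,0],"turn":[0,0,0],"hand":0},{"slide":[0,6,0],"turn":[0,0,0],"hand":0},{"slide":[0,20,0],"turn":[0,0,0],"hand":0},{"slide":[0,30,0],"turn":[0,0,0],"hand":0},{"slide":[0,20,-10],"turn":[0,0,0],"hand":0}]'

```text
clock: 7.65
eef_pos: [455.9, -155.0, 28.0]
tool_rot: [-3.141, 0.001, -0.4]
force: [0.6, 0.2, -0.8]
width: -0.3
```

Call:
play_rows --targets '[{"slide":[0,0,-40],"turn":[0,0,0],"hand":0},{"slide":[0,0,-40],"turn":[0,0,0],"hand":0},{"slide":[0,0,0],"turn":[0,0,0],"hand":0}]'

```text
clock: 8.02
eef_pos: [458.9, -154.7, 111.0]
tool_rot: [-3.14, -0.007, -0.4]
force: [1.1, 0.2, 0.3]
width: -0.1
```

```bash
python3 st.py;python3 wp.py wrist 7;python3 wp.py scene 7; python3 st.py
```

```text
clock 8.03 jig [-104.9   -3.6  111. ] rpy-deg [-179.9    -0.38  -22.91] yaw err -0.01 F [1.1 0.2 0.3] w -0.1
clock 8.12 jig [-105.4   -1.4  108.5] rpy-deg [-1.7996e+02 -6.0000e-02 -2.2910e+01] yaw err -0.01 F [-0.1  0.7 -0.7] w 0.1
```

View pics/wrist7.png

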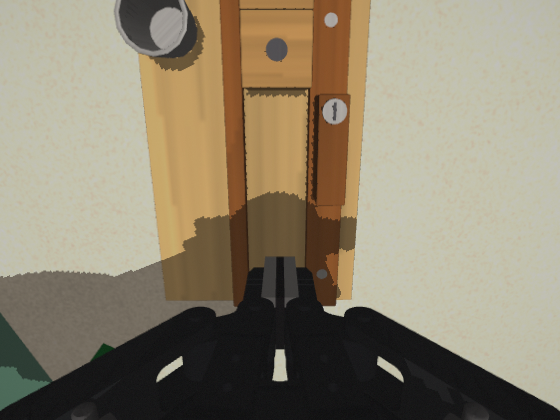

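View pics/scene7.png

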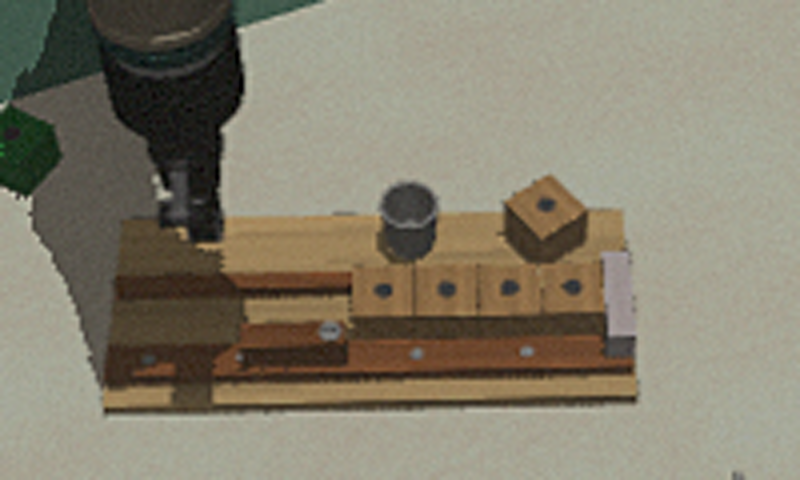

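The row is home: the edges are tight, block 1's mark is at scene (572,287) against the stop (603,290), and the push ended on a hard stop. The latch is at ≈ 0 rad, with its pin at (335,111) and tip at (331,205) in the wrist view. Next I'll go to its outer (-y) side.

Call:
play_rows --targets '[{"slide":[38,-14,0],"turn":[0,0,0],"hand":0},{"slide":[37,-14,0],"turn":[0,0,0],"hand":0},{"slide":[0,0,0],"turn":[0,0,0],"hand":0},{"slide":[0,0,0],"turn":[0,0,0],"hand":0}]'

```text
clock: 8.62
eef_pos: [534.7, -157.5, 106.8]
tool_rot: [3.141, 0.004, -0.4]
force: [-0.2, 1.3, 0.3]
width: -0.0
```

```bash
python3 st.py -77 -76 33;python3 wp.py wrist 8
```

```text
clock 8.62 jig [-78.1 -74.4 106.8] rpy-deg [179.96   0.22 -22.92] yaw err -0.01 F [-0.2  1.3  0.3] w -0.0
slide [ 1.6 -1.1 73.8]
```

View pics/wrist8.png

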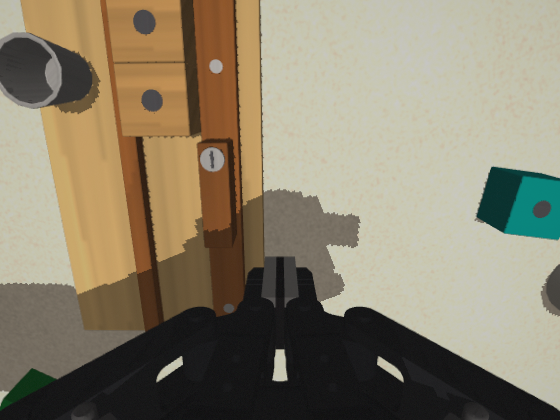

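Clear space beside the latch, whose tip is at (217,245). Fingers (280,260) are outside the board edge (262). Descending.

Call:
play_rows --targets '[{"slide":[2,-1,35],"turn":[0,0,0],"hand":0},{"slide":[0,0,39],"turn":[0,0,0],"hand":0},{"slide":[0,0,0],"turn":[0,0,0],"hand":0},{"slide":[0,0,0],"turn":[0,0,0],"hand":0}]'

```text
clock: 9.18
eef_pos: [538.6, -158.0, 35.2]
tool_rot: [-3.142, -0.0, -0.401]
force: [0.8, -0.4, 0.4]
width: 0.0
```

```bash
python3 st.py -77 -60 33;python3 wp.py wrist 9
```

```text
clock 9.18 jig [-77.  -78.3  35.2] rpy-deg [-1.800e+02 -3.000e-02 -2.295e+01] yaw err -0.05 F [ 0.8 -0.4  0.4] w 0.0
slide [-18.3   0.    2.2]
```

View pics/wrist9.png

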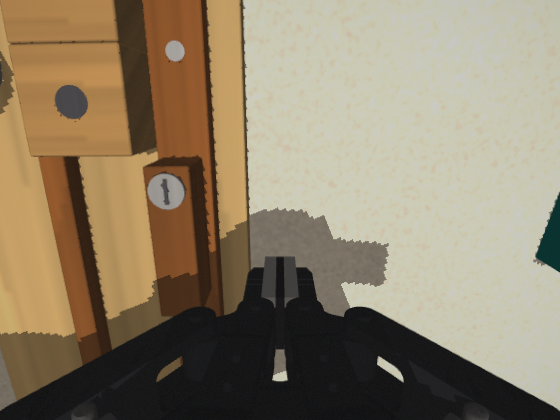

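The latch is left of the fingers with its tip near (185,315), and the heights look right. Swinging it through the planned arc in small rows.

Call:
play_rows --targets '[{"slide":[-10,-1,1],"turn":[0,0,0],"hand":0},{"slide":[-9,-1,1],"turn":[0,0,0],"hand":0},{"slide":[-8,2,0],"turn":[0,0,0],"hand":0},{"slide":[-8,2,0],"turn":[0,0,0],"hand":0},{"slide":[-7,2,0],"turn":[0,0,0],"hand":0}]'

```text
clock: 9.85
eef_pos: [498.0, -145.3, 32.4]
tool_rot: [3.142, -0.0, -0.401]
force: [0.9, -0.0, 0.1]
width: 0.2
```

```bash
python3 st.py -79.5 -22.6 33;python3 wp.py wrist 10
```

```text
clock 9.85 jig [-81.  -35.9  32.4] rpy-deg [ 1.800e+02 -2.000e-02 -2.295e+01] yaw err -0.05 F [ 0.9 -0.   0.1] w 0.2
slide [-13.3  -1.5  -0.6]
```

View pics/wrist10.png

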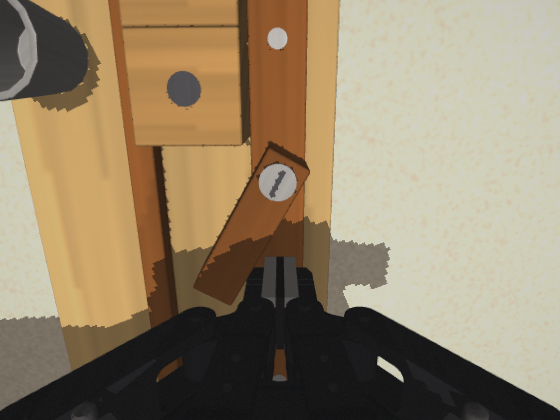

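The latch is turning as planned, at about 30°, with its tip at (215,295). Continuing.

Call:
play_rows --targets '[{"slide":[-7,-1,0],"turn":[0,0,0],"hand":0},{"slide":[-7,-1,0],"turn":[0,0,0],"hand":0},{"slide":[-6,-3,0],"turn":[0,0,0],"hand":0},{"slide":[-6,-4,0],"turn":[0,0,0],"hand":0},{"slide":[-5,-4,0],"turn":[0,0,0],"hand":0}]'

```text
clock: 10.52
eef_pos: [474.7, -120.7, 32.3]
tool_rot: [3.142, 0.0, -0.4]
force: [1.1, -0.7, 1.2]
width: 0.0
```

```bash
python3 st.py -53 6 33;python3 wp.py wrist 11
```

```text
clock 10.53 jig [-67.5  -4.8  32.3] rpy-deg [ 1.800e+02  1.000e-02 -2.293e+01] yaw err -0.03 F [ 1.1 -0.7  1.2] w 0.0
slide [-10.8 -14.5  -0.7]
```

View pics/wrist11.png

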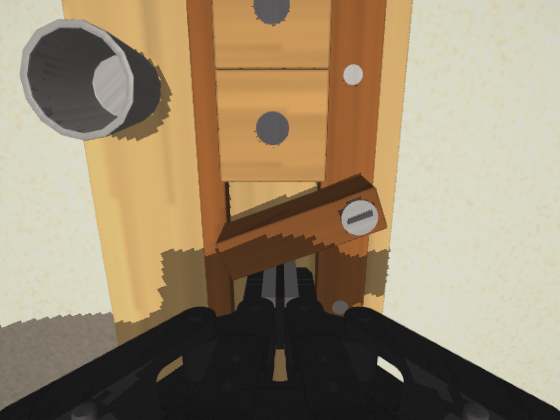

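Latch at about 70°, and its tip (225,258) clears the block. Pushing it to the stop.

Call:
play_rows --targets '[{"slide":[-4,-4,0],"turn":[0,0,0],"hand":0},{"slide":[-4,-4,0],"turn":[0,0,0],"hand":0},{"slide":[-2,-3,0],"turn":[0,0,0],"hand":0},{"slide":[0,-2,0],"turn":[0,0,0],"hand":0},{"slide":[0,-1.5,0],"turn":[0,0,0],"hand":0}]'

```text
clock: 11.2
eef_pos: [470.9, -103.8, 32.2]
tool_rot: [3.141, 0.001, -0.4]
force: [0.2, -0.3, -0.0]
width: 0.4
```

```bash
python3 st.py -53 6 33;python3 wp.py wrist 12
```

```text
clock 11.2 jig [-53.4   5.2  32.2] rpy-deg [ 1.7998e+02  5.0000e-02 -2.2940e+01] yaw err -0.04 F [ 0.2 -0.3 -0. ] w 0.4
slide [-0.8 -0.4 -0.8]
```

View pics/wrist12.png

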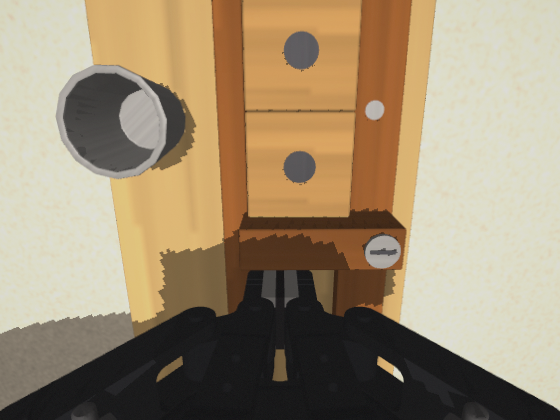

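The latch is nearly square across, with edges at rows 230 and 268. I'll press until the hard stop gives force.

Call:
play_rows --targets '[{"slide":[0,-1.5,0],"turn":[0,0,0],"hand":0},{"slide":[0,-1.5,0],"turn":[0,0,0],"hand":0},{"slide":[0,0,0],"turn":[0,0,0],"hand":0}]'

```text
clock: 11.62
eef_pos: [471.1, -103.4, 32.2]
tool_rot: [3.138, 0.002, -0.403]
force: [-3.4, -6.4, 1.2]
width: -0.0
```

```bash
python3 st.py
```

```text
clock 11.62 jig [-53.    5.2  32.2] rpy-deg [ 1.7982e+02  9.0000e-02 -2.3090e+01] yaw err -0.18 F [-3.4 -6.4  1.2] w -0.0
```

Call:
play_rows --targets '[{"slide":[0,-1,0],"turn":[0,0,0],"hand":0},{"slide":[0,-1,0],"turn":[0,0,0],"hand":0},{"slide":[0,0,0],"turn":[0,0,0],"hand":0}]'

```text
clock: 12.0
eef_pos: [471.1, -103.2, 32.2]
tool_rot: [3.136, 0.002, -0.405]
force: [-3.5, -9.4, 1.1]
width: 0.2
```

```bash
python3 st.py
```

```text
clock 12.0 jig [-52.8   5.3  32.2] rpy-deg [ 1.797e+02  1.200e-01 -2.319e+01] yaw err -0.28 F [-3.5 -9.4  1.1] w 0.2
```

On the hard stop: 10 N, and no more movement. Back off straight along -x, lift, and check.

Call:
play_rows --targets '[{"slide":[0,5,0],"turn":[0,0,0],"hand":0},{"slide":[0,10,0],"turn":[0,0,0],"hand":0},{"slide":[0,25,0],"turn":[0,0,0],"hand":0},{"slide":[0,25,-20],"turn":[0,0,0],"hand":0},{"slide":[0,20,-40],"turn":[0,0,0],"hand":0}]'

```text
clock: 12.62
eef_pos: [439.0, -178.1, 91.9]
tool_rot: [-3.141, 0.003, -0.4]
force: [0.2, -0.9, -0.2]
width: -0.4
```

Call:
play_rows --targets '[{"slide":[0,30,-40],"turn":[0,0,0],"hand":0},{"slide":[0,0,0],"turn":[0,0,0],"hand":0},{"slide":[0,0,0],"turn":[0,0,0],"hand":0},{"slide":[0,0,0],"turn":[0,0,0],"hand":0}]'

```text
clock: 13.12
eef_pos: [428.3, -203.9, 131.3]
tool_rot: [-3.141, 0.002, -0.399]
force: [0.4, -0.1, -0.7]
width: -0.2
```

```bash
python3 st.py;python3 wp.py wrist 13;python3 wp.py scene 13;python3 wp.py top 13
```

```text
clock 13.12 jig [-162.2    5.5  131.3] rpy-deg [-1.7996e+02  1.1000e-01 -2.2830e+01] yaw err 0.07 F [ 0.4 -0.1 -0.7] w -0.2
```

View pics/wrist13.png

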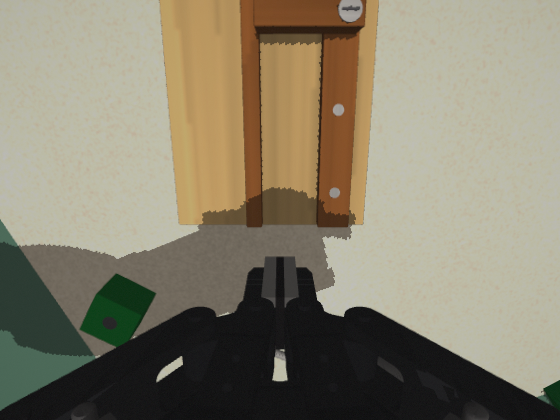

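View pics/scene13.png

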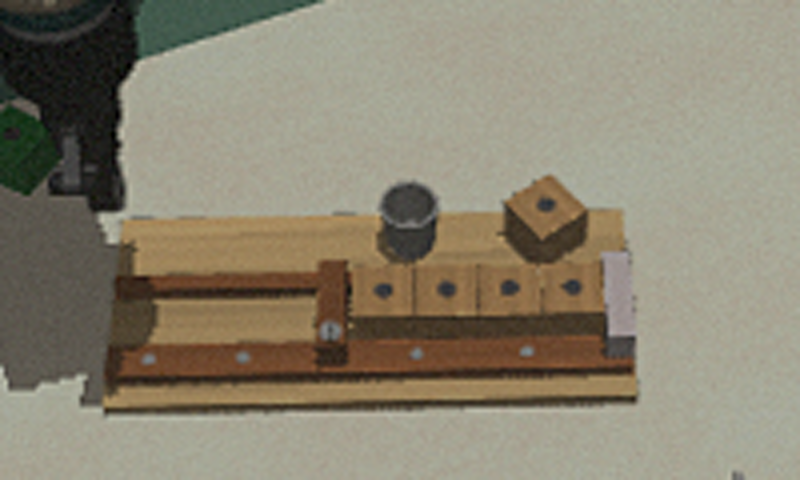

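View pics/top13.png

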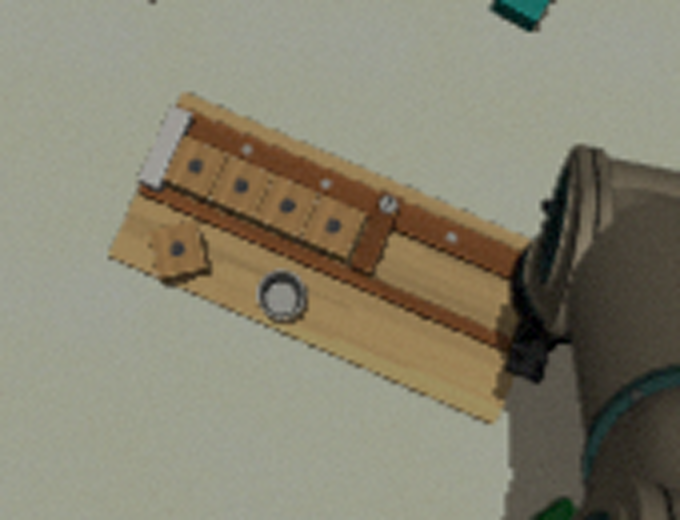

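The latch lies square across (scene (332,262) to (332,330)). The row is against the stop with no gaps, the spare and tin haven't moved, and the arm is clear. One numeric check, then hand in.

```bash
python3 - <<'E'
from h import *
from cell import *
q=np.load("q.npy")
c=pickle.load(open("scene13.pkl","rb"))[2];m=(np.array([(572,287),(510,288),(447,289),(383,290)])+.5)/4-.5+[150,140]
print(w2j(q,unz(c,m,48)).round(1))
c=pickle.load(open("top13.pkl","rb"))[2];m=(np.array([(195,166),(241,186),(288,206),(334,226)])+.5)/4-.5+[220,160]
print(w2j(q,unz(c,m,48)).round(1))
c=pickle.load(open("wrist13.pkl","rb"))[2]
e=w2j(q,unz(c,[(254,27),(364,27)],50));print(e.round(1))
print(finish_job())
E
```

```text
[[118.8  -1.1  48. ]
 [ 79.4  -0.9  48. ]
 [ 39.5  -0.7  48. ]
 [ -1.1  -0.5  48. ]]
[[121.    0.5  48. ]
 [ 80.8   0.6  48. ]
 [ 40.    0.3  48. ]
 [  0.3   0.4  48. ]]
[[-43.6  20.1  50. ]
 [-43.4 -44.9  50. ]]
the job is handed in; nothing more can be done
None
```

I pushed the four blocks along the channel until the first one stopped against the end stop. Then I swung the latch round to its hard stop, backed the arm clear and handed the job in at about 13.3 s of the 51 s allowed. No verdict is reported.

- **Row:** the push ended with force rising to about 13 N and no more movement. Averaged over the scene and top cameras, the drill marks are at jig x ≈ 120, 80, 40 and 0 mm, as required. Each camera is within about 1.2 mm, and the last pictures show no gaps.
- **Latch:** it stopped at about 10 N with no more movement. Its rear edge is square across the channel, at x ≈ -43.5 mm at both ends against an expected -42 mm.
- **Rest of the scene:** the spare block and tin look unmoved in the last pictures, and the force reading was near zero once the arm was clear.
- **Disagreement:** the cameras differ by 2–3 mm on the jig's sideways position. I aimed midway and checked the centring in the wrist view, where the fingers lined up with the channel.

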